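Rebuild the shaker drive spindle: spacer, washer, retainer

TASK

Put the open shaker drive back together: slide the tall spacer sleeve and then the flat washer over the spindle, lowering each until it lies flat on what is below before letting it go, then slide the forked retainer fully home so that it clamps the washer down. The spindle stands off-centre and has to be found by feel, so work gently and never force a ring, and leave the other things on the bench where they are.

Things in the scene. Friction and masses are not known exactly. Their poses are not given: they have to be found in the camera images.
- drive: The shaker's drive unit, cover off, bolted down: white housing 200 x 150 mm, 40 mm high. Origin under the hub centre at bench height, z up; x runs from the hub to the retainer's aluminium slide block (44 mm wide, x 58 to 114 mm, top 88 mm above the bench). Housing: x -82 to +118 mm, 75 mm either side in y.
- hub_centre (a point): Centre of the hub, 110 mm above the bench, the height of the spindle's top. The steel spindle is upright, 16 mm thick; its flat end has only a 1.5 mm chamfer (13 mm across at the top). It stands in an eccentric belt-tension hub: its axis is 5 mm from this point, in a direction that differs each time and is not measured. It does not give way.
- bearing_level (a point): Point on the hub's centre line level with the top of the bearing (54.5 mm above the bench). The bearing, 42 mm across, is already fitted round the spindle's foot, concentric with the spindle, and rests on a spring: it gives from about 3.6 N, 1 mm per further 1.2 N, at most 6 mm.
- retainer_tab (a point): Top centre of the retainer's upright grip tab, 10 mm thick (drive's x), 26 mm wide (its y), 28 mm high; its top is 122 mm above the bench. It stands on the retainer's 6 mm plate (45 mm wide, underside 88 mm above the bench) with two 9 mm prongs and a 27 mm slot towards the spindle; prong tips are 36 mm minus the joint value from the hub centre.
- retainer (a joint): Forked retainer, m: near 0 drawn back, 0.050 home at its stop. Slides along the drive's -x, 3 N friction, stays where left. The last 18 mm of each prong rise as a ramp, which rides up on the washer (top at 90.5 mm before) and wedges the stack 2.5 mm down on the bearing's spring: sliding it home takes about 5 to 15 N.
- spacer: Aluminium spacer sleeve, a tall ring: 41 mm outside, 18 mm bore, 28 mm high, about 0.12 kg; it lies on the bench with its axis upright. Origin at the centre of its underside. Scores if it is pressed on the spindle, or set down, with more than 25 N.
- washer: Flat dark steel washer: 44 mm outside, 18 mm bore, 8 mm thick, about 0.06 kg, lying flat on the bench. Origin at the centre of its underside. Scores if it is pressed on the spindle with more than 25 N before the retainer is closed.
- tape: Roll of paper tape lying flat, 80 mm across, 56 mm bore, 18 mm high: not a part of the job, leave alone.
- jar: Amber glass jar with a white lid, 52 mm across, 75 mm high: leave alone.
- driver: Screwdriver lying on the bench: leave alone.
- spanner: Wrench lying on the bench: leave alone.
- calculator: Pocket calculator, 120 x 70 x 14 mm: leave alone.
- bottle: White bottle with an orange cap, 60 mm across, 130 mm high: leave alone.
Not all that is in view belongs to the job. Of the things that look like the spacer, take the one that is farthest from the robot's base at the start. There is more than one size of the washer; the job needs the smaller.

How it is judged:
By the outcome, as a careful person would: the job done as asked, in the order asked, and still so for the second after the job is handed in, with the robot touching nothing.
It also fails if it takes over 72 s, if anything falls off the work surface, if the arm or the gripper's body presses on something with over 40 N, if the wrist force passes 120 N, or if a joint passes its speed limit or range.

ROBOT

A 7-joint arm with a two-finger parallel gripper is mounted at the origin on the work surface. World frame = base frame: x ahead of the robot, y to its left, z up, the work surface at z = 0. Lengths are in mm, angles in rad, forces in N, time in s.
With the tool pointing down it reaches from about 400 to 875 mm from the base axis. Payload 19.3 kg.
Tool frame: the origin (TCP) lies at the very end of the fingers, on their centre line; the grasp point (between the pads) lies 19 mm behind it (grip_point_offset is the z of the grasp point in the tool frame, in mm); z points along the fingers, y is the line along which they close (so a half turn about z gives the same grasp; the last joint's range is limited). The gripper opens to 85 mm and grips with 20 to 120 N. Pads are 22 mm wide; open, the fingers measure 114 mm over their backs; the gripper's body (76 mm by 85 mm) begins 54 mm behind the grasp point. The pads swing forward as they close: fully open they stand 13 mm farther back than shut.
Start: joints at [-1.339, 0.521, -0.036, 1.599, 0.021, 1.021, -0.113], TCP at [185.793, 596.737, 231.291] pointing down, gripper open.
Joint ranges: [-2.91, 2.91], [-0.3, 2.13], [-1.5, 1.42], [0.17, 2.43], [-1.26, 4.41], [0.16, 1.93], [-2.52, 2.52]. Speed limits (rad/s): [1.89, 1.89, 2.39, 2.39, 3.01, 3.01, 3.01].

INTERFACE

Orientations are given as a 3x3 rotation matrix whose columns are the frame's x, y, z axes.
In Python, from workcell import movep, movel, goto_joints, open_gripper, clamp, wait, inverse_kinematics, read_state, camera, PlanningError, finish_job, grip_point_offset gives the robot as it stands. Calls block until the motion is done:
- movep(position, orientation): joint-space move of the TCP to a pose.
- movel(position, frame=None, max_speed=150, guard=None): straight line of the TCP; frame=None keeps the orientation; max_speed is the mean speed in mm/s. With guard (N) it stops when the force on the tool has changed by that much, and returns True; else False.
- goto_joints(angles): joint-space move.
- open_gripper() and clamp(): open the fingers fully, or close them until they stop; the grip force is fixed at half the most.
- wait(seconds).
- inverse_kinematics(position, orientation): joint angles nearest the present ones, or None.
- read_state(): the state.
- camera(name): name is "side" or "top"; returns a dict with "image" (400x640x3 uint8, blue, green, red), "range_z" (400x640 float32, mm along the optical axis (not along the pixel's ray), 0 where there is no reading), "fx", "fy", "cx", "cy" (pixels), "cam_to_world" (4x4, takes a point from camera to world coordinates). Camera axes: x right, y up, looking along -z (the intrinsics and any distortion apply to the point x, -y, -z); pixel columns grow to the right and rows downward; lengths in mm; the calibration is good to about 2 mm. A picture is of the moment at which its call begins.
A pose or a line that the arm cannot do raises PlanningError and nothing moves.
- finish_job(): hands the job in; it is judged then, once.
The state is a dict: "time": time; "qpos": joint angles; "qvel": joint speeds; "joint_efforts": joint torques, N m; "eef_pos": TCP position; "tool_rot": TCP orientation; "ft_force": force on the tool from outside, world axes, zero at the start; "torque": the same for the moment, N m; "finger_gap": finger opening in mm; "gripper_force": force on a finger pad.
Only numpy, scipy, OpenCV 4.12 (cv2) and the standard library are available. Lean on these libraries where they do the work, as an engineer would, in place of code of your own. Each camera call takes 0.05 s, during which the arm holds its last target. There are 200 camera calls.

## Working session

There is one attempt and no reset: what is moved stays moved. The work goes in short steps, each a Python script; the robot and the scene stay as the last script left them, time stands still between calls to the robot, and variables do not carry over. Pictures are saved under pics/ and viewed, at most 10 in all, crops included, and the job is handed in when it is done.

```bash
ls; mkdir -p pics; python3 - <<'E'
from workcell import *
import cv2,numpy as np
for n in("side","top"):
    c=camera(n); cv2.imwrite(f"pics/{n}0.png",c["image"]); np.savez(f"pics/{n}0.npz",**{k:np.array(v) for k,v in c.items()})
    print(n,c["fx"],c["fy"],c["cx"],c["cy"],[k for k in c]); print(np.round(c["cam_to_world"],3)); print((c["range_z"]>0).mean())
s=read_state();print(s["time"],s["tool_rot"],s["ft_force"],s["finger_gap"],grip_point_offset)
E
```

```text
pics
side 500.1720548621646 500.1720548621646 320.80913135673757 201.38759137737443 ['image', 'range_z', 'fx', 'fy', 'cx', 'cy', 'cam_to_world']
[[ 9.67000e-01  1.95000e-01 -1.64000e-01  3.32624e+02]
 [-2.55000e-01  7.49000e-01 -6.12000e-01 -6.80153e+02]
 [ 4.00000e-03  6.33000e-01  7.74000e-01  9.89553e+02]
 [ 0.00000e+00  0.00000e+00  0.00000e+00  1.00000e+00]]
0.99610546875
top 476.9661712365187 476.9661712365187 319.8984916002405 194.3615440260703 ['image', 'range_z', 'fx', 'fy', 'cx', 'cy', 'cam_to_world']
[[-2.200000e-02  9.860000e-01 -1.630000e-01  2.949070e+02]
 [-1.000000e+00 -2.000000e-02  1.800000e-02  3.191300e+01]
 [ 1.400000e-02  1.630000e-01  9.860000e-01  1.361617e+03]
 [ 0.000000e+00  0.000000e+00  0.000000e+00  1.000000e+00]]
0.995859375
0.1 [[-9.54786343e-01  2.97292779e-01 -2.05058208e-04]
 [ 2.97292838e-01  9.54785885e-01 -9.39497484e-04]
 [-8.35191349e-05 -9.57981704e-04 -9.99999538e-01]] [0.04822522 0.29019146 0.72381251] 85.48236487816762 -18.700000000000003
```

View pics/side0.png

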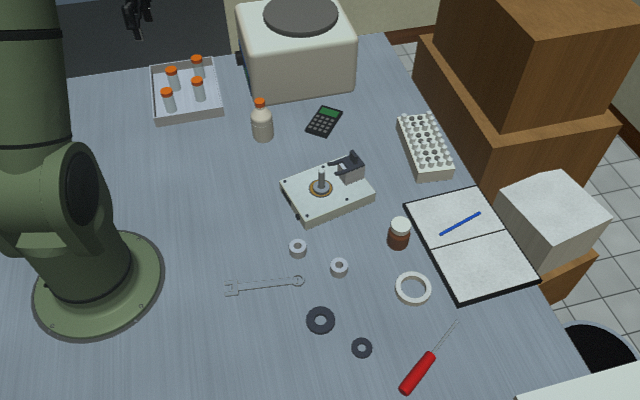

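View pics/top0.png

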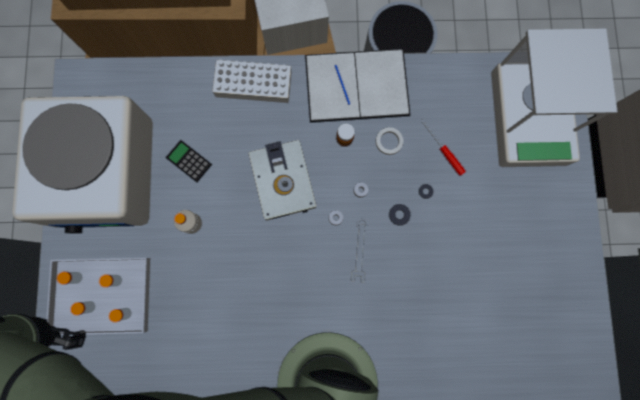

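The side view shows spacers at (298,248) and (339,267), with the small washer at (361,347) and the drive around (325,190). In the top view the spacers are at (336,218) and (361,190). The small washer is at (426,191), the spindle at about (284,184) and the tab at about (275,150). The farther spacer is the top-view (361,190) one. I'll zoom in on the drive next.

```bash
cat > h.py <<'E'
import numpy as np,cv2
def load(n): return dict(np.load(f"pics/{n}0.npz"))
def ray(c,u,v):
    M=c["cam_to_world"]; d=np.array([(u-c["cx"])/c["fx"],-(v-c["cy"])/c["fy"],-1.])
    return M[:3,3],M[:3,:3]@d
def plane(c,u,v,z):
    o,d=ray(c,u,v); return o+d*(z-o[2])/d[2]
def rng(c,u,v):
    o,d=ray(c,u,v); return o+d*float(c["range_z"][int(round(v)),int(round(u))])
def tri(a,pa,b,pb):
    o1,d1=ray(a,*pa);o2,d2=ray(b,*pb)
    t=np.linalg.lstsq(np.stack([d1,-d2],1),o2-o1,rcond=None)[0]
    p,q=o1+d1*t[0],o2+d2*t[1]; return (p+q)/2,np.linalg.norm(p-q)
E
python3 - <<'E'
from h import *
s,t=load("side"),load("top")
a=cv2.resize(s["image"][140:230,270:380],None,fx=5,fy=5,interpolation=cv2.INTER_CUBIC)
b=cv2.resize(t["image"][130:230,240:325],None,fx=4.5,fy=4.5,interpolation=cv2.INTER_CUBIC)[:450]
cv2.imwrite("pics/z1.png",cv2.resize(np.hstack([a[:,:],b]),None,fx=.83,fy=.83)); print(a.shape,b.shape)
def blob(c,x0,y0,x1,y1,f):
    im=c["image"][y0:y1,x0:x1].astype(int); m=f(im).astype(np.uint8)
    k,_=cv2.findContours(m,cv2.RETR_EXTERNAL,cv2.CHAIN_APPROX_NONE); k=max(k,key=cv2.contourArea)
    e=cv2.fitEllipse(cv2.convexHull(k)); return np.array(e[0])+[x0,y0],e
dark=lambda im:im.max(2)<95
lite=lambda im:im.min(2)>165
for n,bs,bt,f in [("spA",(322,252,356,284),(350,178,373,202),lite),("spB",(282,234,315,262),(326,208,347,228),lite),
   ("wS",(345,333,378,362),(415,180,438,202),dark),("wL",(300,300,340,338),(385,200,414,228),dark)]:
    p,e1=blob(s,*bs,f);q,e2=blob(t,*bt,f)
    P,r=tri(s,p,t,q); print(n,p.round(1),np.round(e1[1],1),q.round(1),np.round(e2[1],1),P.round(1),r.round(1),"R",np.hypot(P[0],P[1]).round())
# depth point heights
for n,c in(("side",s),("top",t)):
    u=np.stack(np.meshgrid(np.arange(640),np.arange(400)),-1)
    x=(u[...,0]-c["cx"])/c["fx"];y=-(u[...,1]-c["cy"])/c["fy"];D=np.stack([x,y,-np.ones_like(x)],-1)*c["range_z"][...,None]
    W=D@c["cam_to_world"][:3,:3].T+c["cam_to_world"][:3,3]
    if n=="top":
        for r in W[140:200:3,262:300:3,2]: print(*r.astype(int))
E
```

```text
(450, 550, 3) (450, 382, 3)Traceback (most recent call last):
  File "<stdin>", line 14, in <module>
  File "<stdin>", line 8, in blob
ValueError: max() iterable argument is empty
```

View pics/z1.png

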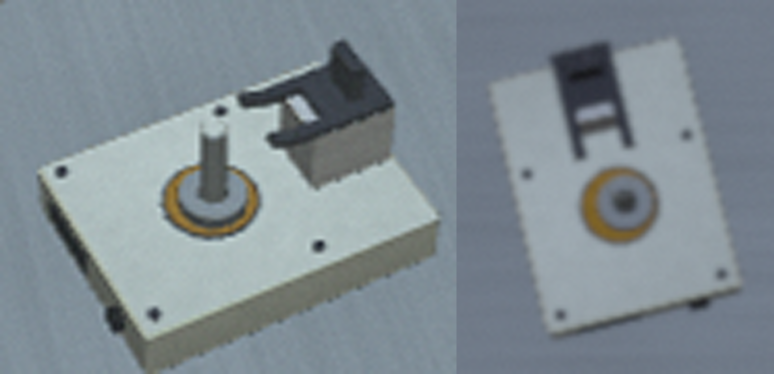

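The zoom shows the orange hub with the grey bearing and spindle off-centre in it. In the side view the spindle top is at about (270+214/4.15, 140+125/4.15) = (321.6,170). In the top view it is at about (240+(626-457)/3.735, 130+200/3.735) = (285.2,183.6). The tab is clear in both.

```bash
cat >> h.py <<'E'
def cloud(c):
    u,v=np.meshgrid(np.arange(640),np.arange(400))
    D=np.stack([(u-c["cx"])/c["fx"],-(v-c["cy"])/c["fy"],-np.ones(u.shape)],-1)*c["range_z"][...,None]
    return D@c["cam_to_world"][:3,:3].T+c["cam_to_world"][:3,3]
E
python3 - <<'E'
from h import *
s,t=load("side"),load("top"); Ws,Wt=cloud(s),cloud(t)
print("tri spindle",tri(s,(321.6,170),t,(285.2,183.6)))
def seg(W,u0,v0,u1,v1,lo,hi,n):
    w=W[v0:v1,u0:u1]; m=((w[...,2]>lo)&(w[...,2]<hi)).astype(np.uint8)
    p=w[m>0]; px=np.argwhere(m)[:,::-1]+[u0,v0]
    if len(p)<4: print(n,len(p)); return
    (cx,cy),r=cv2.minEnclosingCircle(p[:,:2].astype(np.float32))
    print(n,len(p),"circ",round(cx,1),round(cy,1),"r",round(r,1),"zmed",np.median(p[:,2]).round(1),"px",px.mean(0).round(1),px.min(0),px.max(0))
for nm,W,B in(("side",Ws,dict(A=(320,250,360,286),B=(280,234,318,264),w=(343,330,382,364),L=(298,298,342,340),d=(275,140,382,232))),
           ("top",Wt,dict(A=(347,176,376,204),B=(322,205,350,230),w=(413,178,440,204),L=(384,198,416,230),d=(245,130,322,225)))):
    print(nm); med=np.median(W[B["A"][1]:B["A"][3],B["A"][0]:B["A"][2],2]); print("bench",np.round(np.median(W[270:300,200:260,2] if nm=="top" else W[230:260,200:250,2]),1))
    seg(W,*B["A"],20,36,"A");seg(W,*B["B"],20,36,"B");seg(W,*B["w"],4.5,13,"w");seg(W,*B["L"],4.5,13,"L")
    d=B["d"]; seg(W,*d,104,114,"spindletop/tab");seg(W,*d,116,128,"tabtop");seg(W,*d,48,59,"bearing");seg(W,*d,86,99,"plate")
c=t
for r in Wt[140:200:2,262:302:2,2]: print(*r.astype(int))
# housing rect from top view at z~40
w=Wt[125:230,235:325]; m=(w[...,2]>30)&(w[...,2]<47); p=w[m]
print("housing",cv2.minAreaRect(p[:,:2].astype(np.float32)),np.median(p[:,2]))
w=Ws[130:240,265:390]; p=w[(w[...,2]>34)&(w[...,2]<45)]; print("housing s",cv2.minAreaRect(p[:,:2].astype(np.float32)),np.median(p[:,2]))
print("colours",s["image"][267,332:346].tolist(),s["image"][347,350:372:2].tolist())
E
```

```text
tri spindle (array([537.40016783, 100.76449076, 118.23093473]), np.float64(12.442068406863825))
side
bench 0.5
A 220 circ 527.9 -107.4 r 21.6 zmed 27.7 px [338.5 265.5] [330 257] [347 274]
B 203 circ 449.4 -34.3 r 21.0 zmed 28.0 px [296.9 246.6] [289 239] [305 254]
w 288 circ 516.4 -305.3 r 40.0 zmed 8.2 px [360.8 347.4] [343 337] [376 363]
L 438 circ 455.0 -210.3 r 63.2 zmed 10.8 px [319.9 319.7] [299 298] [341 339]
spindletop/tab 45 circ 587.3 113.9 r 52.0 zmed 108.3 px [339.7 164. ] [318 153] [357 175]
tabtop 43 circ 630.8 132.0 r 13.8 zmed 121.4 px [353.3 154.1] [349 150] [357 158]
bearing 219 circ 574.6 94.8 r 85.4 zmed 54.3 px [330.8 184.7] [304 171] [363 202]
plate 370 circ 595.0 118.9 r 61.6 zmed 94.0 px [344.9 165.8] [318 155] [364 180]
top
bench 0.5
A 133 circ 527.9 -107.4 r 20.7 zmed 27.8 px [360.3 189.4] [354 183] [367 196]
B 135 circ 449.7 -33.3 r 20.4 zmed 27.6 px [335.  217.4] [328 211] [342 224]
w 145 circ 518.8 -300.2 r 42.4 zmed 7.4 px [425.2 191.7] [413 178] [439 203]
L 266 circ 459.1 -221.2 r 59.2 zmed 9.5 px [399.4 214.3] [384 198] [415 229]
spindletop/tab 20 cir
[... 2093 characters left out ...]
 41 43 37 40 35 43 42 39
housing ((560.6300659179688, 116.43040466308594), (201.6136932373047, 150.12564086914062), 13.15764045715332) 39.91599714389645
housing s ((555.0299072265625, 139.47418212890625), (201.95846557617188, 460.91485595703125), 13.038548469543457) 40.54971596431824
colours [[190, 177, 164], [187, 176, 163], [190, 178, 164], [189, 178, 165], [149, 144, 135], [125, 124, 118], [120, 117, 111], [116, 115, 110], [103, 102, 98], [128, 130, 121], [178, 169, 157], [190, 178, 163], [190, 176, 164], [184, 174, 160]] [[152, 141, 128], [67, 57, 54], [73, 64, 56], [69, 63, 55], [146, 137, 123], [149, 140, 126], [149, 140, 124], [155, 145, 130], [75, 68, 62], [74, 63, 57], [69, 57, 55]]
```

```bash
python3 - <<'E'
from h import *
s,t=load("side"),load("top"); Ws,Wt=cloud(s),cloud(t)
hub=np.array([543.1,112.3])
for n,c,W in(("side",s,Ws),("top",t,Wt)):
    dh=np.linalg.norm(W[...,:2]-hub,axis=2)
    m=(dh<25)&(W[...,2]>103)&(W[...,2]<116); p=W[m]; px=np.argwhere(m)[:,::-1]
    print(n,"spindle",len(p),p.mean(0).round(1),px.mean(0).round(1),"on z=110:",plane(c,*px.mean(0),110).round(1),np.ptp(p,axis=0).round(1))
    m=(dh<30)&(W[...,2]>49)&(W[...,2]<60); p=W[m];px=np.argwhere(m)[:,::-1]
    P=np.array([plane(c,*q,54.5)[:2] for q in px]); (x,y),r=cv2.minEnclosingCircle(P.astype(np.float32)); print(" bearing",len(p),round(x,1),round(y,1),round(r,1))
    # orange hub
    hsv=cv2.cvtColor(c["image"],cv2.COLOR_BGR2HSV); m=(hsv[...,1]>90)&(hsv[...,0]<25)&(dh<45); px=np.argwhere(m)[:,::-1]
    P=np.array([plane(c,*q,41)[:2] for q in px]);(x,y),r=cv2.minEnclosingCircle(P.astype(np.float32)); print(" orange",len(P),round(x,1),round(y,1),round(r,1))
    for nm,b in(("w",(343,330,382,364) if n=="side" else(413,178,440,204)),("L",(298,298,342,340) if n=="side" else (384,198,416,230))):
        im=c["image"][b[1]:b[3],b[0]:b[2]]; m=(im.max(2)<105).astype(np.uint8)
        k,_=cv2.findContours(m,cv2.RETR_EXTERNAL,cv2.CHAIN_APPROX_NONE);k=max(k,key=len)[:,0]+[b[0],b[1]]
        P=np.array([plane(c,*q,8)[:2] for q in k]);(x,y),r=cv2.minEnclosingCircle(P.astype(np.float32))
        print(" ",nm,round(x,1),round(y,1),round(r,1),cv2.fitEllipse(k)[0])
        globals()[nm+n]=cv2.fitEllipse(k)[0]
for nm in "wL": print(nm,tri(s,globals()[nm+"side"],t,globals()[nm+"top"]))
# tab-top
for n,W in(("s",Ws),("t",Wt)):
    m=(np.linalg.norm(W[...,:2]-[631,133],axis=2)<25)&(W[...,2]>114)&(W[...,2]<130);p=W[m]; print(len(p),cv2.minAreaRect(p[:,:2].astype(np.float32)))
E
```

```text
side spindle 19 [541.5 102.6 107.3] [320.5 172.9] on z=110: [540.9 100.2 110. ] [15.3 12.6  7.8]
 bearing 147 542.2 103.7 23.0
 orange 81 544.5 113.3 27.8
  w 523.0 -298.7 22.6 (361.302734375, 347.5831298828125)
  L 457.2 -218.1 32.6 (320.0981140136719, 320.06903076171875)
top spindle 10 [541.5 105.5 108.3] [283.7 180.5] on z=110: [541.1 105.5 110. ] [15.5 13.2  7.5]
 bearing 148 544.5 107.1 23.0
 orange 82 543.4 111.6 26.9
  w 522.6 -297.4 22.2 (425.4336853027344, 190.96632385253906)
  L 456.1 -218.2 32.0 (399.29559326171875, 214.39549255371094)
w (array([ 522.97052431, -297.9392421 ,    5.41200081]), np.float64(0.14333199014037146))
L (array([ 456.24059766, -218.36460875,    7.36600812]), np.float64(0.4861458464424907))
48 ((631.8084716796875, 131.39915466308594), (11.170315742492676, 27.631078720092773), 7.002920627593994)
39 ((630.8644409179688, 133.12396240234375), (10.70576286315918, 24.63221549987793), 14.656851768493652)
```

Spacer A is at (527.9,-107.4) with its top at about 28. The small washer is at (522.9,-298), radius 22. The drive's yaw is about 0.229 rad and the hub is at (543.4,112.3). The spindle is near (542.5,106.5) and the tab top at (631.4,132.3,121). These all match the given sizes, so I'll pick up the spacer.

```bash
cat > r.py <<'E'
import numpy as np
from workcell import *
a=0.229
X=np.array([np.cos(a),np.sin(a),0]);Y=np.array([-np.sin(a),np.cos(a),0])
R=np.column_stack([np.cross(Y,[0,0,-1]),Y,[0,0,-1]])
hub=np.array([543.4,112.3])
def st(msg=""):
    s=read_state(); print(msg,"t",round(s["time"],2),"p",np.round(s["eef_pos"],2),"F",np.round(s["ft_force"],2),"M",np.round(s["torque"],3),"gap",round(s["finger_gap"],1),"gf",round(s["gripper_force"],1)); return s
E
python3 - <<'E'
from r import *
print(inverse_kinematics([527.9,-107.4,100],R))
movep([527.9,-107.4,90],R); st("above")
print(movel([527.9,-107.4,4],max_speed=150,guard=8)); st("down")
clamp(); st("clamped")
movel([527.9,-107.4,40],max_speed=150); st("up")
E
```

```text
[ 0.0134055   0.57387945  0.10567603  1.9404843  -0.09708228  0.63202464
  1.9804611 ]
above t 2.9 p [ 528.17 -106.67   90.07] F [ 0.31 -0.22 -0.55] M [-0.029  0.022 -0.068] gap 85.4 gf 0.0
False
down t 3.62 p [ 528.24 -107.42    4.56] F [ 0.9 -0.3  0.1] M [ 0.    -0.085 -0.004] gap 85.6 gf 0.0
clamped t 4.13 p [ 528.27 -107.44    4.94] F [-3.37  1.14 17.11] M [0.196 0.721 0.073] gap 39.6 gf 58.3
up t 4.53 p [ 528.28 -107.37   40.46] F [ 0.87 -0.2  -1.54] M [0.004 0.027 0.013] gap 39.4 gf 60.5
```

```bash
python3 - <<'E'
from r import *
p=np.array([542.5,106.9])
movep([*p,128],R); wait(0.2); s0=st("above")
print(movel([*p,108],max_speed=15,guard=4)); wait(0.1); s=st("contact")
E
```

```text
above t 5.65 p [542.45 105.41 127.48] F [ 0.92 -0.39 -0.39] M [-0.001 -0.002  0.061] gap 39.6 gf 60.5
False
contact t 7.23 p [542.6  106.79 108.07] F [ 1.8  -3.56 -0.58] M [-0.615 -0.538  0.065] gap 39.5 gf 60.6
```

```bash
python3 - <<'E'
from r import *
p=np.array([542.8,106.1])
movel([*p,107],max_speed=15); wait(0.1); s=st("shifted")
g=movel([*p,85],max_speed=40,guard=6); wait(.1); st(f"mid {g}")
E
```

```text
shifted t 7.58 p [542.58 106.26 106.9 ] F [-0.19 -0.03 -1.69] M [-0.033 -0.002  0.018] gap 39.3 gf 60.5
mid False t 8.38 p [542.91 106.13  85.2 ] F [-0.64  0.51 -0.56] M [0.026 0.008 0.016] gap 39.5 gf 60.5
```

```bash
python3 - <<'E'
from r import *
p=np.array([542.8,106.1])
g=movel([*p,64],max_speed=40,guard=6); st(f"near {g}")
g=movel([*p,56.5],max_speed=12,guard=3.5); wait(.1); st(f"seat {g}")
E
```

```text
near False t 9.06 p [542.78 106.1   63.95] F [ 0.79 -0.65 -1.57] M [ 0.004 -0.037 -0.011] gap 39.4 gf 60.5
seat True t 9.67 p [542.83 106.1   58.  ] F [1.58 0.1  3.65] M [-0.    -0.229  0.016] gap 39.4 gf 60.9
```

```bash
python3 - <<'E'
from r import *
open_gripper(); st("released")
movel([542.8,106.1,150],max_speed=200)
w=[522.8,-298]
movep([*w,70],R); st("above w")
g=movel([*w,2],max_speed=120,guard=8); st(f"down {g}")
import cv2
c=camera("side"); cv2.imwrite("pics/s1.png",np.hstack([cv2.resize(c["image"][140:230,270:380],None,fx=3.6,fy=3.6,interpolation=2),cv2.resize(c["image"][290:380,300:410],None,fx=3.6,fy=3.6,interpolation=2)]))
E
```

```text
released t 10.18 p [542.49 106.04  57.83] F [0.82 0.08 0.74] M [ 0.045 -0.038  0.015] gap 85.9 gf 0.0
above w t 12.32 p [ 523.62 -296.54   70.08] F [-0.31 -0.15  0.42] M [0.008 0.023 0.016] gap 85.1 gf 0.0
down False t 13.03 p [ 523.11 -298.08    2.48] F [-0.31  0.35 -0.03] M [-0.018  0.027 -0.042] gap 85.4 gf 0.0
```

View pics/s1.png

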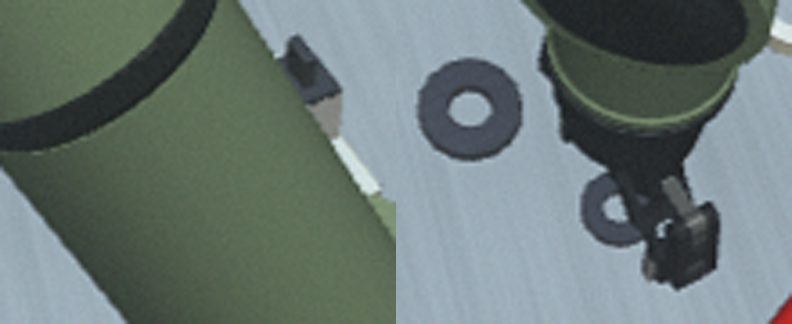

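The small washer lies between the open fingers, which are clear of the red handle. The arm hides the drive from this camera. I'll clamp, lift and look at the drive with the washer held.

```bash
python3 - <<'E'
from r import *
import cv2
clamp(); st("clamped")
movel([522.8,-298,60],max_speed=150); st("up")
movep([480,-200,220],R); st("look pose")
c=camera("side");d=camera("top")
cv2.imwrite("pics/s2.png",np.hstack([cv2.resize(c["image"][140:230,270:380],None,fx=3.6,fy=3.6,interpolation=2),cv2.resize(d["image"][130:220,240:350],None,fx=3.6,fy=3.6,interpolation=2)]))
E
```

```text
clamped t 13.62 p [ 523.08 -298.08    3.09] F [-4.74  3.15 17.72] M [ 0.647  0.972 -0.012] gap 39.7 gf 58.0
up t 14.15 p [ 522.73 -297.81   59.61] F [ 0.63  0.45 -0.9 ] M [-0.011 -0.072  0.044] gap 39.3 gf 60.3
look pose t 14.94 p [ 479.93 -200.37  218.76] F [-0.19 -0.67 -1.62] M [0.019 0.003 0.029] gap 39.5 gf 60.4
```

View pics/s2.png

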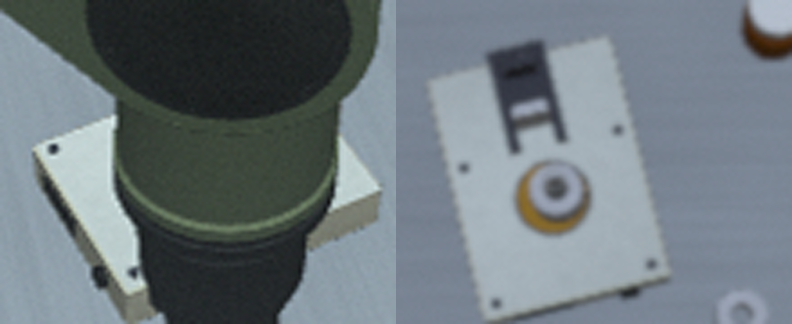

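The spacer sits over the spindle in the top view, at about (554,188) in the crop. The washer's grip gap of 39.3 is less than expected for a 44 mm part, so I'll look at the gripper.

```bash
python3 - <<'E'
from r import *
import cv2
c=camera("side");M=np.linalg.inv(c["cam_to_world"])
p=M@np.array([480,-200.4,222,1]);u=int(c["cx"]+c["fx"]*p[0]/-p[2]);v=int(c["cy"]+c["fy"]*p[1]/p[2]);print(u,v)
cv2.imwrite("pics/s3.png",cv2.resize(c["image"][max(0,v-50):v+40,max(0,u-50):u+50],None,fx=6,fy=6,interpolation=2))
E
```

```text
330 255
```

View pics/s3.png

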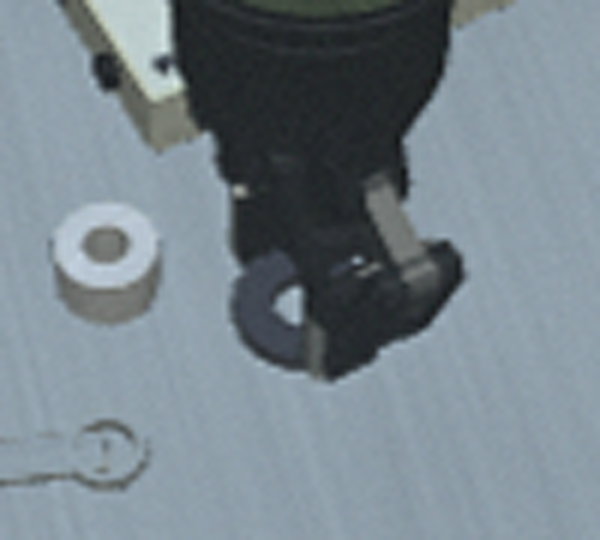

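The washer is held roughly flat. Its hole is at about (330,256), which matches the projected tool axis at (330,255), so the grip is centred. I'll move it over the spindle and feel for it.

```bash
python3 - <<'E'
from r import *
p=np.array([542.8,106.1])
movep([*p,128],R); wait(0.3); st("above")
g=movel([*p,116],max_speed=30,guard=4)
g=g or movel([*p,105],max_speed=12,guard=4); wait(0.1); st(f"contact {g}")
E
```

```text
above t 16.62 p [543.   105.46 128.23] F [-0.35  0.25 -0.27] M [-0.02  -0.043 -0.009] gap 39.0 gf 60.4
contact False t 18.34 p [542.83 106.1  105.07] F [-1.22 -0.05 -0.57] M [ 0.042 -0.008  0.001] gap 39.1 gf 60.4
```

```bash
python3 - <<'E'
from r import *
p=np.array([542.6,106.1])
g=movel([*p,90],max_speed=30,guard=5); st(f"near {g}")
if not g:
    g=movel([*p,82],max_speed=10,guard=3.5); wait(.1); st(f"seat {g}")
E
```

```text
near False t 18.99 p [542.58 106.05  89.92] F [ 1.28  0.5  -0.64] M [-0.053 -0.086 -0.008] gap 39.6 gf 60.4
seat True t 19.68 p [542.61 106.13  84.25] F [ 0.48 -0.44  3.55] M [ 0.039 -0.256 -0.028] gap 39.7 gf 61.0
```

```bash
python3 - <<'E'
from r import *
import cv2
open_gripper(); st("released")
movel([542.6,106.1,190],max_speed=200)
b=np.array([*(hub+118*X[:2]-0.5*Y[:2])])
movep([*b,170],R); clamp(); st("behind")
c=camera("side");d=camera("top")
cv2.imwrite("pics/s4.png",np.hstack([cv2.resize(c["image"][130:230,270:380],None,fx=3.6,fy=3.6,interpolation=2),cv2.resize(d["image"][130:230,240:350],None,fx=3.6,fy=3.6,interpolation=2)]))
E
```

```text
released t 20.19 p [542.39 106.02  84.14] F [-0.65  0.03  0.79] M [-0.025 -0.024 -0.009] gap 85.6 gf 0.0
behind t 22.19 p [658.42 138.61 170.  ] F [-0.77  0.39  0.85] M [ 0.028 -0.012 -0.018] gap -0.1 gf 0.0
```

View pics/s4.png

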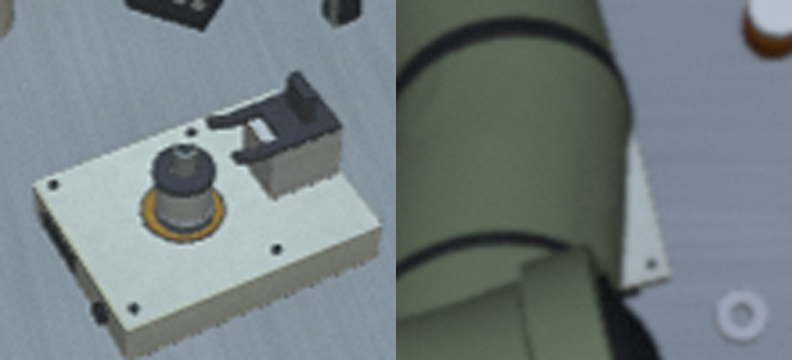

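The spacer and washer lie flat and stacked on the spindle in the side crop, at about (184,165), and the retainer is drawn back. Now I'll push the tab from behind.

```bash
python3 - <<'E'
from r import *
P=lambda x,z:[*(hub+x*X[:2]-0.5*Y[:2]),z]
g=movel(P(118,100),max_speed=120,guard=6); s=st(f"down {g}")
if not g:
    g=movel(P(98,100),max_speed=25,guard=2.5); s=st(f"touch {g}"); x0=(s["eef_pos"][:2]-hub)@X[:2]; print("x",x0)
    g=movel(P(x0-42,100),max_speed=30,guard=25); s=st(f"push {g}"); print("x",(s["eef_pos"][:2]-hub)@X[:2])
E
```

```text
down False t 23.02 p [658.85 138.63 100.62] F [ 0.91 -0.32  0.66] M [-0.027  0.006 -0.029] gap 0.1 gf 0.0
touch True t 23.57 p [646.28 135.78  99.96] F [ 0.25  0.15 -0.4 ] M [-0.012 -0.002  0.029] gap 0.1 gf 0.0
x 105.52522234844032
push False t 25.13 p [605.38 126.27 100.1 ] F [ 5.9   1.36 -4.7 ] M [ 0.293 -1.259 -0.055] gap 0.1 gf 2.8
x 63.53415470334148
```

```bash
python3 - <<'E'
from r import *
import cv2
P=lambda x,z:[*(hub+x*X[:2]-0.5*Y[:2]),z]
g=movel(P(50,100),max_speed=12,guard=20); s=st(f"push {g}"); print("x",(s["eef_pos"][:2]-hub)@X[:2])
movel(P(75,100),max_speed=60); movel(P(80,200),max_speed=200); movep([600,-250,280],R); wait(0.3); st("away")
c=camera("side");d=camera("top"); W=None
from h import cloud
W=cloud(d); m=(np.linalg.norm(W[...,:2]-(hub+40*X[:2]),axis=2)<35)&(W[...,2]>115)&(W[...,2]<130); q=W[m]; print(len(q),((q[:,:2].mean(0)-hub)@X[:2]) if len(q) else None)
cv2.imwrite("pics/s5.png",np.hstack([cv2.resize(c["image"][130:230,270:380],None,fx=3.6,fy=3.6,interpolation=2),cv2.resize(d["image"][130:230,240:350],None,fx=3.6,fy=3.6,interpolation=2)]))
E
```

```text
push True t 25.62 p [604.78 126.13 100.35] F [3.73 0.95 1.96] M [ 0.132 -0.625 -0.006] gap 0.0 gf 1.5
x 62.91747772638892
away t 28.37 p [ 600.21 -249.41  279.9 ] F [ 0.44 -0.3   1.26] M [-0.005 -0.03  -0.007] gap 0.4 gf 0.0
39 44.77426664995754
```

View pics/s5.png

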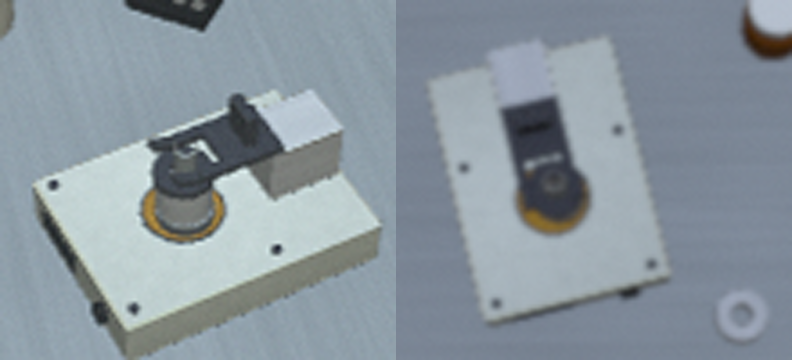

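The prongs are over the washer, but the tab has moved only about 43–45 mm. I'll push again to check that it's really at the stop.

```bash
python3 - <<'E'
from r import *
P=lambda x,z:[*(hub+x*X[:2]-0.5*Y[:2]),z]
movep(P(85,170),R); movel(P(80,100),max_speed=150,guard=8)
g=movel(P(65.5,100),max_speed=40,guard=8); st(f"appr {g}")
for k in range(3):
    g=movel(P(52,100),max_speed=15,guard=28); s=st(f"push {g}"); print("x",(s["eef_pos"][:2]-hub)@X[:2])
    if not g: break
E
```

```text
appr False t 31.07 p [607.35 126.73 100.33] F [ 0.63 -0.25 -0.9 ] M [0.021 0.018 0.031] gap -0.1 gf 0.0
push True t 31.57 p [604.76 126.1  100.26] F [3.71 1.23 1.57] M [ 0.095 -0.7    0.043] gap -0.2 gf 1.7
x 62.89419769739341
push True t 31.93 p [604.84 126.17 100.61] F [ 4.45 -0.32  1.64] M [ 0.16  -0.822 -0.008] gap 0.3 gf 2.1
x 62.98571970559811
push True t 32.32 p [604.96 126.24 101.05] F [5.28 1.14 1.88] M [ 0.169 -0.955  0.017] gap 0.2 gf 2.5
x 63.11865032170918
```

```bash
python3 - <<'E'
from r import *
from h import load,cloud
P=lambda x,z:[*(hub+x*X[:2]-0.5*Y[:2]),z]
movel(P(75,100),max_speed=80); movel(P(80,200),max_speed=200); movep([600,-250,280],R); wait(.2); st()
cs={"top":camera("top"),"side":camera("side")}
for n in("top","side"):
    for k,c in(("before",load(n)),("now",cs[n])):
        W=cloud(c); d=W[...,:2]-hub; x=d@X[:2];y=d@Y[:2];z=W[...,2]
        v,u=np.mgrid[:400,:640]
        dark=c["image"].max(2)<100
        m=(abs(y)<28)&(abs(x)<125)&dark&(z>84)&(z<103)
        tip=[np.sort(x[m&(sg*y>12)])[:4].round(1) for sg in(1,-1)]
        far=np.sort(x[m])[-5:].round(1)
        mt=(abs(y)<20)&(abs(x)<120)&(z>115)&(z<128)
        print(n,k,"tips",tip,"rear",far,"tabx",x[mt].mean().round(1), "y",y[mt].mean().round(1))
E
```

```text
t 34.92 p [ 600.39 -248.95  279.8 ] F [-0.22 -0.28  0.11] M [0.002 0.003 0.022] gap 0.1 gf 0.0
top before tips [array([30.9, 31.6, 34.7, 34.9]), array([29.7, 32. , 33.3, 34.6])] rear [109.5 109.6 110.  110.  110.2] tabx 89.8 y 0.4
top now tips [array([-15.6, -15.5, -15.3, -14.6]), array([-21.8, -20.2, -19.8, -17.9])] rear [62.5 62.6 63.1 63.2 64.3] tabx 44.9 y -0.2
side before tips [array([29.1, 29.6, 30.2, 31. ]), array([-5.4, -4.5, -4.3, -2.6])] rear [110.7 110.9 111.4 111.4 111.8] tabx 89.2 y -3.1
side now tips [array([-16.2, -15.4, -14.6, -13. ]), array([-21.5, -21.5, -21. , -20.9])] rear [65.8 65.9 66.2 66.5 66.8] tabx 44.1 y -2.7
```

The prong tips started at about 30 mm and now sit at -14 to -15 mm, against -14 when home. The hard stop repeated at the same place, so the retainer is home and I'll hand in.

```bash
python3 -c "
from workcell import *
print(finish_job())"
```

```text
the job is handed in; nothing more can be done
None
```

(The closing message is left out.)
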